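# Hold a label roll in the roll gauge

### The job

We want to read how much is left on the label roll. Slide the roll straight up off the post of its holder and bring it, lying flat, to the middle of the blue roll gauge; then push it diagonally down and towards the fence so that it is pressed firmly against the plate and the aluminium fence at the same time. Finish while still holding it pressed there with the fingers, and do not disturb the bottles, the cup or the timer.

Things in the scene. Friction and masses are not known exactly. Their poses are not given: they have to be found in the camera images.
- label_roll: wound label roll, a rigid ring standing on its flat end: 56 mm outside diameter, 26 mm bore, 46 mm high, 0.08 to 0.17 kg; white outer winding, yellow inner winding, brown card core. Origin at the centre of its underside, z along its axis (up). It starts threaded on the holder's post and is to stay upright like this.
- holder: fixed roll holder: grey round foot of 90 mm diameter, 10 mm high, with a grey collar of about 42 mm diameter above it whose top, 25 mm above the bench, carries the roll; a steel post of 19 mm diameter rises from it to 78 mm above the bench. Origin at the centre of the foot's underside, z up. The roll comes off only straight up (53 mm).
- gauge: fixed roll gauge: blue plate 110 mm (x) by 120 mm (y), 8 mm thick, with white scale lines and an orange centre line, and an aluminium fence across it near its far side. Origin at the centre of the plate's underside on the bench; x points square to the fence, from the open side towards the fence; y runs along the fence, the orange centre line is y = 0.
- gauge_plate: the blue plate of the gauge; same origin and axes as the gauge; its top is 8 mm above the origin. It is rigid.
- fence: the aluminium fence of the gauge, rigid: 112 mm long along y, 14 mm thick, from 8 to 46 mm above the bench; same origin and axes as the gauge. Its face towards the open side lies at x = +30 mm, so the roll touches it when the roll's centre is at x = +2 mm.
- diluent: loose white bottle with a blue cap, 62 mm diameter, 135 mm high, origin at the centre of its underside; to be left alone
- stain: loose brown glass bottle with a black cap, 48 mm diameter, 104 mm high, origin at the centre of its underside; to be left alone
- cup: loose sample cup with a yellow lid, 59 mm diameter, 66 mm high, origin at the centre of its underside; to be left alone
- bench_timer: loose small white timer, 58x62x18 mm, origin at the centre of its underside; to be left alone
There are look-alikes about, which are no part of the job. Leave any black or turquoise look-alike of the label_roll alone.

How it is judged:
On the way:
1. the roll has been slid up clear of the post, still upright (z of label_roll in the frame of holder above 0.08 m and angle between label_roll's own z axis and vertical below 0.35 rad), for 0.1 s.
At the end, for the whole second after the job is handed in: the roll lies flat on the gauge plate (tilt under 0.07 rad, underside within 4 mm of the plate's top), touching the fence, its centre within 20 mm of the orange centre line, and the fingers hold it there at rest with more than 3 N against the fence and more than 5 N on the plate (contact force between label_roll and fence above 3 N and contact force between label_roll and gauge_plate above 5 N and contact force between label_roll and the fingers above 3 N and angle between label_roll's own z axis and vertical below 0.07 rad and height (world z) of label_roll between 0.004 and 0.012 m and y of label_roll in the frame of gauge between -0.02 and 0.02 m and x of label_roll in the frame of gauge between -0.003 and 0.006 m and linear speed of label_roll below 0.02 m/s); the arm keeps its last pose, push and grip.
It fails at once if a bottle, the cup or the timer is moved by more than 20 mm (distance of any of diluent, stain, cup, bench_timer from where it was at the start of the episode above 0.02 m).
It also fails if it takes over 51 s, if anything falls off the work surface, if the arm or the gripper's body presses on something with over 40 N, if the wrist force passes 120 N, or if a joint passes its speed limit or range.

### The arm

A 6-joint arm with a two-finger parallel gripper is mounted at the origin on a cart in front of the work surface, level with it; the furniture and walls round the work are solid. World frame = base frame: x ahead of the robot, y to its left, z up, the work surface at z = 0. Lengths are in m, angles in rad, forces in N, time in s.
With the tool pointing down it reaches from about 0.225 to 0.875 m from the base axis. Payload 3.4 kg.
Tool frame: the origin (TCP) lies at the very end of the fingers, on their centre line; the grasp point (between the pads) lies 19 mm behind it; z points along the fingers, y is the line along which they close (so a half turn about z gives the same grasp; the last joint's range is limited). The gripper opens to 85 mm and grips with 20 to 120 N. Pads are 22 mm wide; open, the fingers measure 114 mm over their backs; the gripper's body (76 mm by 85 mm) begins 54 mm behind the grasp point. The pads swing forward as they close: fully open they stand 13 mm farther back than shut.
Start: joints at [-1.278, 0.276, 1.505, -0, 1.361, -0.121], TCP at [0.231, -0.527, 0.231] pointing down, gripper open.
Joint ranges: [-2.89, 2.89], [-0.75, 2.08], [0.22, 2.7], [-1.18, 4.32], [0.11, 2.71], [-2.7, 2.7]. Speed limits (rad/s): [2.57, 2.57, 3.14, 3.14, 3.14, 3.14].

### API

Orientations are given as a unit quaternion [w, x, y, z].
In Python, from rig import get_state, optics, sign_off gives the robot as it stands.
- The arm moves only by the tool send_rows, never from a script. Its argument "increments" is a list of rows, each an object with "gripper": the gripper's target within -1 to 1 (shut at 1, half-way at 0, fully open at -1); "linear": the shift along the world's x, y, z in m, a list of three; "delta_rot": the turn, a rotation vector about the world's x, y, z in rad, a list of three. In form: [{"gripper": gripper, "linear": [dx, dy, dz], "delta_rot": [rx, ry, rz]}, ...]. A call has 1 to 8 rows; each row is the pose to reach, as a shift and turn from the pose commanded when the call began; what a row does not reach only later rows make up. A row lasts 1/10 s, in which the tool goes at most 50 mm and 8.59 degrees, less where a joint would pass 70% of its speed; a pose out of reach is approached as far as the arm can. A call with a gripper value outside its range is refused whole. The fingers move at their own pace and stop on an object; "newtons" is the grip in N (left out, the last holds). Time passes only in rows, so rows that repeat a pose let the fingers close. It gives the time, the measured TCP pose, the force, the opening and the grip force at its end, in the units of the state.
- get_state(): the state, without advancing time (a new reading comes with each control period).
- optics.get_image(name): name is "scene" or "side" or "wrist"; returns a dict with "pixels" (480x640x3 uint8, blue, green, red), "K" (3x3 intrinsics, pixels), "rvec" (rotation vector, rad) and "tvec" (3), from world to camera coordinates, as OpenCV has them; the wrist camera has in their place "T_tool_cam" (4x4, takes a point from camera to tool coordinates, whose origin is the TCP and whose axes are the flange's). Camera axes: x right, y down, z forward; pixel columns grow to the right and rows downward; lengths in m; the calibration is good to about 2 mm. A picture is of the moment at which its call begins: read the wrist's pose just before it. There is no depth.
- sign_off(): hands the job in; it is judged then, once.
The state is a dict: "clock": time; "qpos": joint angles; "qd": joint speeds; "effort": joint torques, N m; "position": TCP position; "ee_rot": TCP orientation; "contact_force": force on the tool from outside, world axes, zero at the start; "moment": the same for the moment, N m; "width": finger opening in m; "gripper_force": force on a finger pad.
Only numpy, scipy, OpenCV 4.12 (cv2) and the standard library are available. Lean on these libraries where they do the work, as an engineer would, in place of code of your own. Each camera call takes 0.05 s, during which the arm holds its last target. There are 200 camera calls.

## Working session

There is one attempt and no reset: what is moved stays moved. The work goes in short steps, Python scripts to look and compute and a tool call to move; the robot and the scene stay as the last step left them, time stands still between calls to the robot, and variables do not carry over. Pictures are saved under pics/ and viewed, at most 10 in all, crops included, and the job is handed in when it is done.

Besides the shell and the picture viewer there is one more tool, called after ">>>" as name(argument=value, ...) on one line, values as JSON. send_rows: Moves the arm, as the interface text tells. Its arguments: {"type":"object","properties":{"increments":{"type":"array"},"newtons":{"type":"number"}},"required":["increments"]}

```bash
mkdir -p pics; cat > h.py <<'E'
import numpy as np, cv2
from rig import get_state, optics, sign_off
def grab(n):
    st=get_state(); im=optics.get_image(n); im['st']=st; return im
def ray(im,u,v):
    d=np.linalg.inv(im['K'])@[u,v,1.]
    if 'rvec' in im:
        R=cv2.Rodrigues(np.array(im['rvec'],float))[0]; t=np.array(im['tvec'],float).ravel()
        return -R.T@t, R.T@d
    w,x,y,z=im['st']['ee_rot']; from scipy.spatial.transform import Rotation as Ro
    T=np.eye(4);T[:3,:3]=Ro.from_quat([x,y,z,w]).as_matrix();T[:3,3]=im['st']['position'];T=T@np.array(im['T_tool_cam'])
    return T[:3,3],T[:3,:3]@d
def onz(im,u,v,z):
    o,d=ray(im,u,v); return o+d*(z-o[2])/d[2]
E
python3 - <<'E'
from h import *
import pickle
ims={}
for n in ("scene","side","wrist"):
    ims[n]=grab(n); cv2.imwrite(f'pics/{n}0.png',ims[n]['pixels'])
pickle.dump(ims,open('ims0.pkl','wb'))
print(ims['scene']['st'])
for n in ims: print(n, ray(ims[n],320,240))
E
```

```text
{'clock': 0.0, 'qpos': array([-1.27797768e+00,  2.76600883e-01,  1.50614238e+00, -2.15780135e-05,
        1.36072160e+00, -1.21010783e-01]), 'qd': array([-0.00093547,  0.00046532, -0.0005121 ,  0.00122501,  0.00200589,
       -0.00157547]), 'effort': array([-9.38915800e-04, -4.16780627e+01, -2.45811760e+01, -3.38997506e-04,
        1.12666312e-02, -1.31355287e-05]), 'position': array([ 0.23104291, -0.5259483 ,  0.23043269]), 'ee_rot': array([-9.31745976e-04,  9.78668524e-01,  2.05443528e-01, -9.08268587e-05]), 'contact_force': array([-0.30858327, -0.25202661,  0.35589391]), 'moment': array([-0.02184723, -0.02852273,  0.00260545]), 'gripper_force': 0.0, 'width': 0.08523820643836147}
scene (array([-0.00763805,  0.96651743,  0.60189637]), array([ 0.40288529, -0.81116443, -0.42443585]))
side (array([ 0.24995669, -1.23308521,  0.59600388]), array([ 0.18058341,  0.90336852, -0.38934532]))
wrist (array([ 0.30263153, -0.49477039,  0.37282879]), array([-0.29250209, -0.13867248, -0.94635288]))
```

View pics/scene0.png

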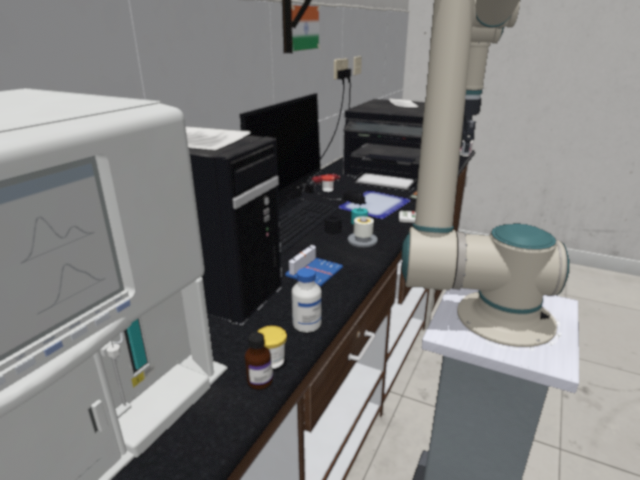

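View pics/side0.png

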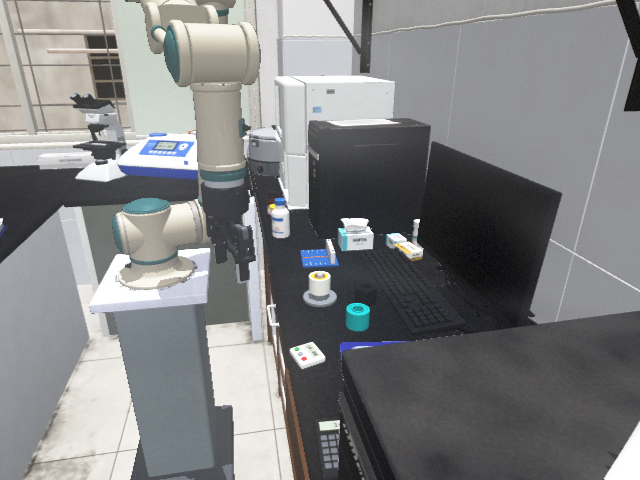

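Side view: the white roll with the yellow centre is at (319,285) on the grey foot. The turquoise look-alike is at (357,317), the black one at (365,294), the timer at (307,354) and the gauge at (320,258). Scene view: white roll (363,229), turquoise (359,214), black (333,224), gauge (315,270), bottles and cup at (307,303), (259,360) and (272,345). I choose the white roll on the grey foot, and next measure it and check it in a crop.

```bash
python3 - <<'E'
from h import *
import pickle
ims=pickle.load(open('ims0.pkl','rb'))
def comps(n,mask,roi,z,label,amin=15):
    x0,y0,x1,y1=roi; m=np.zeros(mask.shape,np.uint8); m[y0:y1,x0:x1]=mask[y0:y1,x0:x1]
    k,l,s,c=cv2.connectedComponentsWithStats(m)
    for i in range(1,k):
        if s[i,4]>=amin:
            print(n,label,'px',c[i].round(1),'bbox',s[i],'->',onz(ims[n],*c[i],z).round(4))
    return m
for n,rb,rg in(('side',(295,265,345,310),(295,235,345,272)),('scene',(345,212,382,250),(280,240,350,290))):
    p=ims[n]['pixels']; h=cv2.cvtColor(p,cv2.COLOR_BGR2HSV)
    yel=((h[...,0]>18)&(h[...,0]<35)&(h[...,1]>90)&(h[...,2]>90)).astype(np.uint8)
    comps(n,yel,rb,0.071,'yellow',5)
    foot=((h[...,2]>70)).astype(np.uint8)
    comps(n,foot,rb,0.01,'holder+roll')
    blue=((h[...,0]>98)&(h[...,0]<118)&(h[...,1]>130)&(h[...,2]>80)).astype(np.uint8)
    m=comps(n,blue,rg,0.008,'blue')
    c=max(cv2.findContours(m,0,1)[0],key=cv2.contourArea); hull=cv2.convexHull(c)
    ap=cv2.approxPolyDP(hull,3,True)[:,0]
    for q in ap: print('  corner',q,onz(ims[n],*q,0.008).round(4))
s=ims['side']['pixels'][230:380,280:400]; c=ims['scene']['pixels'][195:300,275:395]
a=cv2.resize(s,None,fx=4,fy=4,interpolation=2)[:600,:400]; b=cv2.resize(c,(400,350),interpolation=2)
out=np.zeros((600,800,3),np.uint8); out[:,:400]=a[:, :400]; out[:350,400:]=b; cv2.imwrite('pics/crop1.png',out)
# timer, edge
for nm,n,u,v,z in(('timer','side',307,354,.018),('turq','side',357,310,.046),('black','side',365,288,.046),('bottle','side',280,236,0.)):print(nm,onz(ims[n],u,v,z).round(3))
E
```

```text
side yellow px [319.3 276.2] bbox [312 273  16   7  42] -> [ 0.4454 -0.2491  0.071 ]
side holder+roll px [318.6 266.1] bbox [302 265  37   4 117] -> [ 0.4784 -0.0703  0.01  ]
side holder+roll px [319.1 289.8] bbox [302 270  35  38 958] -> [ 0.4523 -0.2123  0.01  ]
side blue px [313.  252.6] bbox [300 249  28   8 172] -> [0.4804 0.0333 0.008 ]
side blue px [317.6 262.1] bbox [302 257  37  11 282] -> [ 0.4815 -0.0386  0.008 ]
  corner [338 264] [ 0.5402 -0.0628  0.008 ]
  corner [304 267] [ 0.4352 -0.0641  0.008 ]
  corner [302 258] [ 0.4392 -0.0005  0.008 ]
  corner [336 258] [ 0.5439 -0.02    0.008 ]
scene holder+roll px [363.2 228.5] bbox [347 212  35  35 878] -> [ 0.4678 -0.3046  0.01  ]
scene blue px [326.  265.6] bbox [309 258  34  17 241] -> [ 0.4678 -0.0276  0.008 ]
scene blue px [309.4 275.9] bbox [285 268  47  18 369] -> [0.482  0.0432 0.008 ]
  corner [331 276] [0.4309 0.0186 0.008 ]
  corner [320 285] [0.4363 0.0728 0.008 ]
  corner [285 273] [0.5476 0.0584 0.008 ]
  corner [304 268] [0.5154 0.0114 0.008 ]
timer [ 0.372 -0.489  0.018]
turq [ 0.509 -0.385  0.046]
black [ 0.557 -0.287  0.046]
bottle [0.394 0.212 0.   ]
```

View pics/crop1.png

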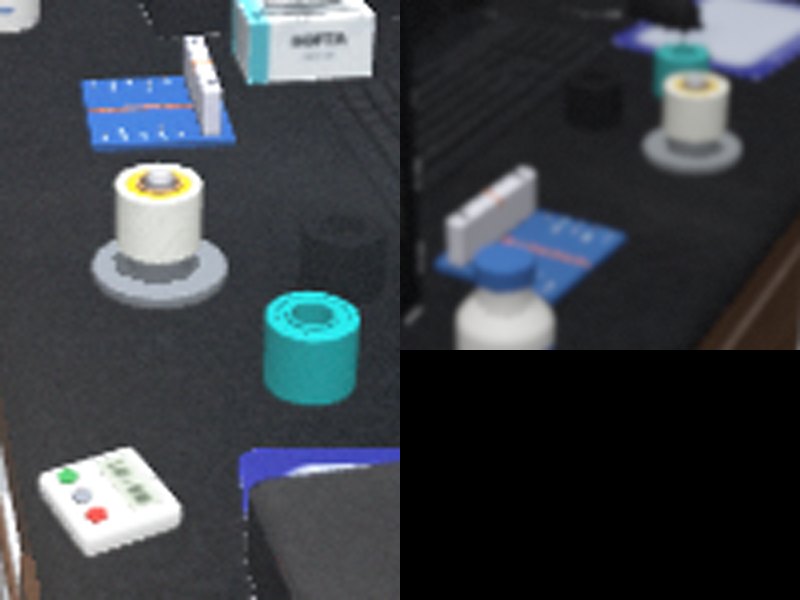

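The crop confirms the choice: a white roll with a yellow ring and a steel post tip on the grey foot. The turquoise and black rings stand apart from it. The roll is at about (0.446, -0.249) and the gauge at about (0.49, 0.0). I'm moving above both for a wrist view.

>>> send_rows(increments=[{"gripper": -1, "linear": [0.22, 0.38, 0.05], "delta_rot": [0, 0, 0]}, {"gripper": -1, "linear": [0.22, 0.38, 0.05], "delta_rot": [0, 0, 0]}, {"gripper": -1, "linear": [0.22, 0.38, 0.05], "delta_rot": [0, 0, 0]}, {"gripper": -1, "linear": [0.22, 0.38, 0.05], "delta_rot": [0, 0, 0]}, {"gripper": -1, "linear": [0.22, 0.38, 0.05], "delta_rot": [0, 0, 0]}, {"gripper": -1, "linear": [0.22, 0.38, 0.05], "delta_rot": [0, 0, 0]}, {"gripper": -1, "linear": [0.22, 0.38, 0.05], "delta_rot": [0, 0, 0]}, {"gripper": -1, "linear": [0.22, 0.38, 0.05], "delta_rot": [0, 0, 0]}])

```text
clock: 0.95
position: [0.4308, -0.1806, 0.2768]
ee_rot: [0.0, 0.979, 0.205, 0.0]
contact_force: [1.1, -0.5, 0.1]
width: 0.0853
gripper_force: 0.0
```

>>> send_rows(increments=[{"gripper": -1, "linear": [0.0, 0.0, 0.0], "delta_rot": [0, 0, 0]}, {"gripper": -1, "linear": [0, 0, 0], "delta_rot": [0, 0, 0]}])

```text
clock: 1.15
position: [0.4305, -0.1816, 0.2765]
ee_rot: [0.0, 0.978, 0.207, -0.0]
contact_force: [0.5, -0.2, -0.1]
width: 0.0859
gripper_force: 0.0
```

```bash
python3 - <<'E'
from h import *
import pickle
im=grab('wrist'); pickle.dump(im,open('w1.pkl','wb')); cv2.imwrite('pics/w1.png',im['pixels'])
print(im['st']['position'],im['st']['ee_rot'],im['st']['clock'])
E
```

```text
[ 0.43054412 -0.18162699  0.27652155] [ 3.31710936e-04  9.78316314e-01  2.07115871e-01 -3.07898245e-04] 1.15
```

View pics/w1.png

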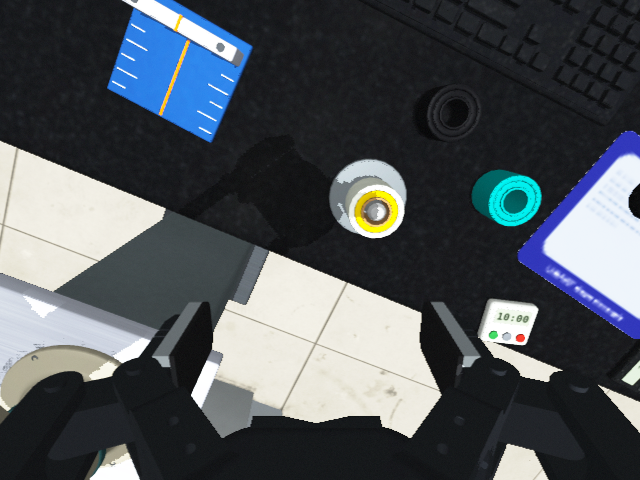

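The wrist view shows the roll top at (376,211), and the gauge's open-side corners at (107,88) and (211,141). The orange line runs from (162,114) to (188,41), with the fence above. Measuring now.

```bash
python3 - <<'E'
from h import *
import pickle
im=pickle.load(open('w1.pkl','rb')); p=im['pixels']; h=cv2.cvtColor(p,cv2.COLOR_BGR2HSV)
yel=((h[...,0]>18)&(h[...,0]<35)&(h[...,1]>120)&(h[...,2]>120)).astype(np.uint8)
r=yel.copy(); r[:, :330]=0; r[:,430:]=0; r[:160]=0; r[250:]=0
c=np.vstack(cv2.findContours(r,0,1)[0]); e=cv2.fitEllipse(cv2.convexHull(c)); print('yellow',e,onz(im,*e[0],.071).round(4))
w=((h[...,1]<40)&(h[...,2]>205)).astype(np.uint8)|r; w[:,:330]=0; w[:,430:]=0; w[:160]=0; w[250:]=0
# foot
f=((h[...,2]>110)).astype(np.uint8); f[:,:320]=0; f[:,415:]=0; f[:150]=0; f[245:]=0
ys,xs=np.nonzero(f); print('foot+roll bbox',xs.min(),xs.max(),ys.min(),ys.max())
c=max(cv2.findContours(f,0,1)[0],key=cv2.contourArea)[:,0]
W=np.array([onz(im,*q,.01)[:2] for q in c if q[1]<200]) # foot upper arc
A=np.c_[2*W,np.ones(len(W))]; s=np.linalg.lstsq(A,(W**2).sum(1),rcond=None)[0]; print('foot circle',s[:2],np.sqrt(s[2]+s[:2]@s[:2]))
blue=((h[...,0]>98)&(h[...,0]<118)&(h[...,1]>130)&(h[...,2]>100)).astype(np.uint8); blue[:,260:]=0; blue[160:]=0
c=np.vstack([k for k in cv2.findContours(blue,0,1)[0] if cv2.contourArea(k)>300])
hu=cv2.convexHull(c); ap=cv2.approxPolyDP(hu,4,True)[:,0]
for q in ap: print('corner',q,onz(im,*q,.008).round(4))
o=((h[...,0]>8)&(h[...,0]<28)&(h[...,1]>120)&(h[...,2]>120)).astype(np.uint8); o[:,150:200][:]=o[:,150:200]; o[:,:150]=0;o[:,200:]=0;o[130:]=0;o[:38]=0
ys,xs=np.nonzero(o); P=np.array([onz(im,x,y,.008)[:2] for x,y in zip(xs,ys)])
m=P.mean(0); d=np.linalg.svd(P-m)[2][0]; d*=np.sign(d[0]); t=(P-m)@d
print('orange',m,d,np.degrees(np.arctan2(d[1],d[0])),m+d*t.min(),m+d*t.max())
E
```

```text
yellow ((375.9111328125, 211.10255432128906), (41.3496208190918, 43.73146057128906), 57.9656867980957) [ 0.4447 -0.2403  0.071 ]
foot+roll bbox 330 406 159 237
foot circle [ 0.44548526 -0.23994665] 0.04321719753958921
corner [133   8] [0.5224 0.0578 0.008 ]
corner [173   0] [0.5451 0.0235 0.008 ]
corner [252  46] [ 0.5384 -0.0623  0.008 ]
corner [210 142] [ 0.4305 -0.0537  0.008 ]
corner [107  88] [0.4391 0.0636 0.008 ]
orange [0.47815652 0.00194532] [ 0.99700563 -0.07732902] -4.435053962172367 [0.43652417 0.00517437] [ 0.51719312 -0.00108241]
```

The roll is at (0.445, -0.240), where the ring and foot centres agree. The gauge origin is about (0.490, 0.001) with a yaw of about -4.3°, so the roll touches the fence near (0.492, 0.0006). I'll turn the tool by -0.49 rad so the fingers close along the fence, and descend.

>>> send_rows(increments=[{"gripper": -1, "linear": [0.0143, -0.0585, 0], "delta_rot": [0, 0, -0.15]}, {"gripper": -1, "linear": [0.0143, -0.0585, -0.03], "delta_rot": [0, 0, -0.3]}, {"gripper": -1, "linear": [0.0143, -0.0585, -0.07], "delta_rot": [0, 0, -0.42]}, {"gripper": -1, "linear": [0.0143, -0.0585, -0.11], "delta_rot": [0, 0, -0.492]}, {"gripper": -1, "linear": [0.0143, -0.0585, -0.14], "delta_rot": [0, 0, -0.492]}, {"gripper": -1, "linear": [0.0143, -0.0585, -0.14], "delta_rot": [0, 0, -0.492]}, {"gripper": -1, "linear": [0.0143, -0.0585, -0.14], "delta_rot": [0, 0, -0.492]}])

```text
clock: 1.9
position: [0.444, -0.2425, 0.1367]
ee_rot: [-0.0, 0.999, -0.04, -0.0]
contact_force: [0.2, -0.3, -0.1]
width: 0.0854
gripper_force: 0.0
```

```bash
python3 - <<'E'
from h import *
im=grab('wrist'); p=im['pixels']; cv2.imwrite('pics/w2.png',p); h=cv2.cvtColor(p,cv2.COLOR_BGR2HSV)
yel=((h[...,0]>18)&(h[...,0]<35)&(h[...,1]>120)&(h[...,2]>120)).astype(np.uint8)
k,l,s,c=cv2.connectedComponentsWithStats(yel); i=1+np.argmax(s[1:,4]); print(s[i])
e=cv2.fitEllipse(cv2.convexHull(max(cv2.findContours((l==i).astype(np.uint8),0,1)[0],key=len))); print(e,onz(im,*e[0],.071).round(4),im['st']['position'].round(4),im['st']['ee_rot'].round(4),im['st']['qpos'].round(3))
E
```

```text
[ 278  216   71   66 1861]
((313.0049133300781, 248.13026428222656), (65.78079223632812, 69.83243560791016), 90.64126586914062) [ 0.4458 -0.2412  0.071 ] [ 0.444  -0.2425  0.1367] [-0.000e+00  9.992e-01 -4.030e-02 -4.000e-04] [-0.637  0.248  1.798 -0.     1.097  1.014]
```

View pics/w2.png

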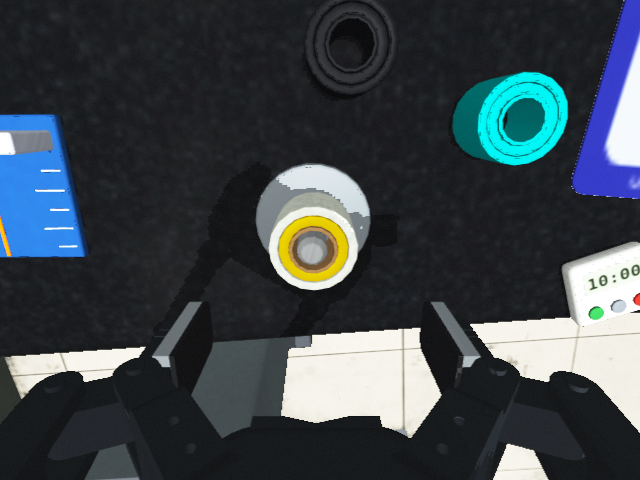

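The roll's top ring is centred at (313,248), between the fingers, at (0.4455, -0.241). Nothing else is in the way, so I'm descending and gripping.

>>> send_rows(increments=[{"gripper": -1, "linear": [0.0015, 0.0015, -0.03], "delta_rot": [0, 0, 0]}, {"gripper": -1, "linear": [0.0015, 0.0015, -0.06], "delta_rot": [0, 0, 0]}, {"gripper": -1, "linear": [0.0015, 0.0015, -0.09], "delta_rot": [0, 0, 0]}, {"gripper": -1, "linear": [0.0015, 0.0015, -0.106], "delta_rot": [0, 0, 0]}, {"gripper": -1, "linear": [0.0015, 0.0015, -0.106], "delta_rot": [0, 0, 0]}])

```text
clock: 2.45
position: [0.446, -0.24, 0.0305]
ee_rot: [-0.0, 0.999, -0.039, -0.0]
contact_force: [-0.1, 0.9, 0.5]
width: 0.085
gripper_force: 0.0
```

>>> send_rows(increments=[{"gripper": 1, "linear": [0, 0, 0], "delta_rot": [0, 0, 0]}, {"gripper": 1, "linear": [0, 0, 0], "delta_rot": [0, 0, 0]}, {"gripper": 1, "linear": [0, 0, 0], "delta_rot": [0, 0, 0]}, {"gripper": 1, "linear": [0, 0, 0], "delta_rot": [0, 0, 0]}, {"gripper": 1, "linear": [0, 0, 0], "delta_rot": [0, 0, 0]}, {"gripper": 1, "linear": [0, 0, 0], "delta_rot": [0, 0, 0]}], newtons=60)

```text
clock: 3.05
position: [0.4477, -0.2408, 0.0328]
ee_rot: [0.001, 0.999, -0.039, 0.002]
contact_force: [-0.1, 0.5, 5.4]
width: 0.0539
gripper_force: 63.3
```

>>> send_rows(increments=[{"gripper": 1, "linear": [0, 0, 0.01], "delta_rot": [0, 0, 0]}, {"gripper": 1, "linear": [0, 0, 0.02], "delta_rot": [0, 0, 0]}, {"gripper": 1, "linear": [0, 0, 0.03], "delta_rot": [0, 0, 0]}, {"gripper": 1, "linear": [0, 0, 0.045], "delta_rot": [0, 0, 0]}, {"gripper": 1, "linear": [0, 0, 0.06], "delta_rot": [0, 0, 0]}, {"gripper": 1, "linear": [0, 0, 0.08], "delta_rot": [0, 0, 0]}, {"gripper": 1, "linear": [0, 0, 0.08], "delta_rot": [0, 0, 0]}, {"gripper": 1, "linear": [0, 0, 0.08], "delta_rot": [0, 0, 0]}])

```text
clock: 3.85
position: [0.4463, -0.2396, 0.1111]
ee_rot: [0.0, 0.999, -0.039, 0.0]
contact_force: [-0.1, -0.3, -2.2]
width: 0.0537
gripper_force: 63.2
```

```bash
python3 - <<'E'
from h import *
ims={n:grab(n) for n in('side','wrist')}
s=cv2.resize(ims['side']['pixels'][200:350,240:400],None,fx=2.5,fy=2.5)
out=np.zeros((480,800,3),np.uint8); out[:375,:400]=s; out[:300,400:]=cv2.resize(ims['wrist']['pixels'],(400,300)); cv2.imwrite('pics/lift.png',out)
st=get_state(); print(st['position'],st['ee_rot'],st['width'],st['gripper_force'],st['contact_force'])
E
```

```text
[ 0.44545493 -0.23906436  0.10987824] [-4.16764696e-04  9.99235458e-01 -3.90875374e-02 -6.99478746e-04] 0.053936749166061324 63.231876229983754 [ 0.19453547  0.48855983 -1.78126673]
```

View pics/lift.png

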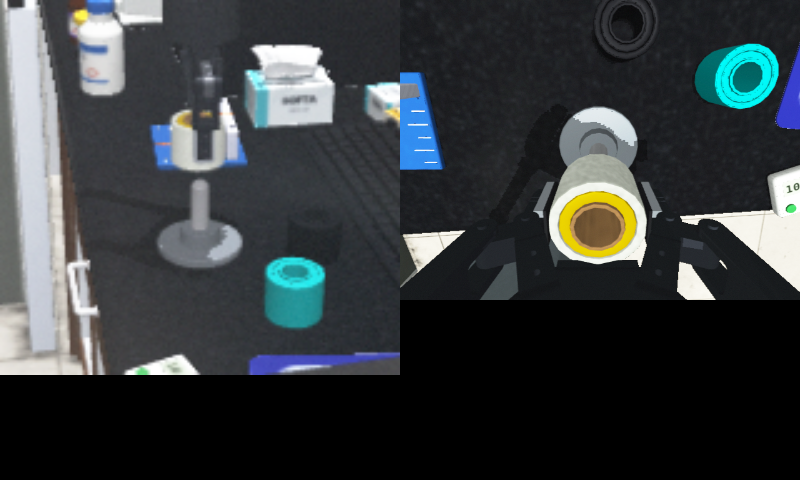

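The roll is clear of the post, upright and central between the pads. I'll measure its offset from the TCP.

```bash
python3 - <<'E'
from h import *
im=grab('wrist'); p=im['pixels']; h=cv2.cvtColor(p,cv2.COLOR_BGR2HSV); st=im['st']; zt=st['position'][2]-.0078+.046
yel=((h[...,0]>18)&(h[...,0]<35)&(h[...,1]>120)&(h[...,2]>120)).astype(np.uint8)
k,l,s,c=cv2.connectedComponentsWithStats(yel); i=1+np.argmax(s[1:,4])
C=cv2.convexHull(max(cv2.findContours((l==i).astype(np.uint8),0,1)[0],key=len))[:,0]
C=C[C[:,1]<C[:,1].max()-12]
W=np.array([onz(im,*q,zt)[:2] for q in C]); A=np.c_[2*W,np.ones(len(W))]; s=np.linalg.lstsq(A,(W**2).sum(1),rcond=None)[0]
print('centre',s[:2].round(4),'r',np.sqrt(s[2]+s[:2]@s[:2]).round(4),'tcp',st['position'].round(4),'z top assumed',zt.round(4), st['ee_rot'].round(4),st['clock'])
E
```

```text
centre [ 0.4445 -0.2393] r 0.0212 tcp [ 0.4455 -0.2391  0.1099] z top assumed 0.1481 [-4.000e-04  9.992e-01 -3.910e-02 -7.000e-04] 3.95
```

>>> send_rows(increments=[{"gripper": 1, "linear": [0.004, 0.035, 0], "delta_rot": [0, 0, 0]}, {"gripper": 1, "linear": [0.008, 0.075, 0], "delta_rot": [0, 0, 0]}, {"gripper": 1, "linear": [0.012, 0.115, 0], "delta_rot": [0, 0, 0]}, {"gripper": 1, "linear": [0.017, 0.155, 0], "delta_rot": [0, 0, 0]}, {"gripper": 1, "linear": [0.022, 0.195, 0], "delta_rot": [0, 0, 0]}, {"gripper": 1, "linear": [0.025, 0.225, 0], "delta_rot": [0, 0, 0]}, {"gripper": 1, "linear": [0.027, 0.2415, 0], "delta_rot": [0, 0, 0]}, {"gripper": 1, "linear": [0.027, 0.2415, 0], "delta_rot": [0, 0, 0]}])

```text
clock: 4.8
position: [0.4725, 0.004, 0.1097]
ee_rot: [-0.0, 0.999, -0.037, -0.001]
contact_force: [0.7, -0.7, -0.2]
width: 0.054
gripper_force: 63.5
```

```bash
python3 - <<'E'
from h import *
im=grab('wrist'); p=im['pixels']; cv2.imwrite('pics/w3.png',p); st=im['st']; print(st['position'].round(4),st['width'])
h=cv2.cvtColor(p,cv2.COLOR_BGR2HSV)
o=((h[...,0]>8)&(h[...,0]<28)&(h[...,1]>120)&(h[...,2]>120)).astype(np.uint8)
k,l,s,c=cv2.connectedComponentsWithStats(o)
for i in range(1,k):
    if s[i,4]>30: print(s[i],c[i].round(1),onz(im,*c[i],.008).round(4),onz(im,*c[i],.046).round(4))
E
```

```text
[0.4725 0.004  0.1097] 0.05399462860478346
[316 148   5  99 409] [317.8 196. ] [4.987e-01 4.000e-04 8.000e-03] [0.5068 0.     0.046 ]
[ 254  306  125  106 6500] [315.8 355.8] [0.3695 0.0116 0.008 ] [0.3978 0.0094 0.046 ]
```

View pics/w3.png

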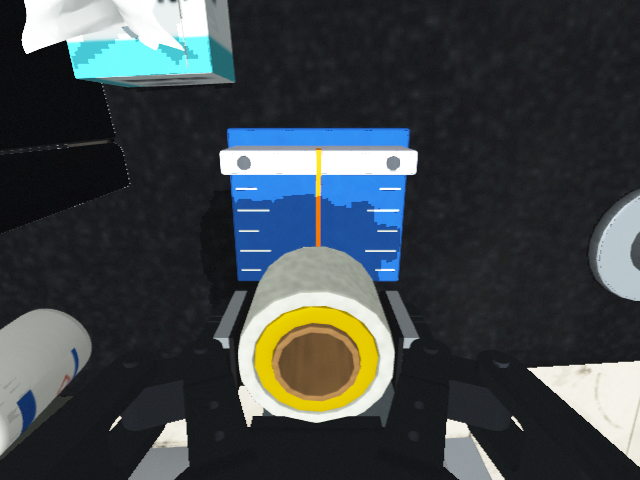

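The roll is lined up over the orange line (column 318), and the fence runs parallel to the finger plane. Descending to just above the plate.

>>> send_rows(increments=[{"gripper": 1, "linear": [0, -0.001, -0.025], "delta_rot": [0, 0, 0]}, {"gripper": 1, "linear": [0, -0.001, -0.05], "delta_rot": [0, 0, 0]}, {"gripper": 1, "linear": [0, -0.001, -0.07], "delta_rot": [0, 0, 0]}, {"gripper": 1, "linear": [0, -0.001, -0.085], "delta_rot": [0, 0, 0]}, {"gripper": 1, "linear": [0, -0.001, -0.09], "delta_rot": [0, 0, 0]}, {"gripper": 1, "linear": [0, -0.001, -0.09], "delta_rot": [0, 0, 0]}])

```text
clock: 5.45
position: [0.4725, 0.0002, 0.0198]
ee_rot: [0.0, 0.999, -0.04, -0.001]
contact_force: [0.5, -0.8, -1.4]
width: 0.0537
gripper_force: 63.5
```

>>> send_rows(increments=[{"gripper": 1, "linear": [0.002, 0, -0.001], "delta_rot": [0, 0, 0]}, {"gripper": 1, "linear": [0.004, 0, -0.002], "delta_rot": [0, 0, 0]}, {"gripper": 1, "linear": [0.006, 0, -0.003], "delta_rot": [0, 0, 0]}, {"gripper": 1, "linear": [0.008, -0.001, -0.004], "delta_rot": [0, 0, 0]}, {"gripper": 1, "linear": [0.01, -0.001, -0.005], "delta_rot": [0, 0, 0]}, {"gripper": 1, "linear": [0.01, -0.001, -0.005], "delta_rot": [0, 0, 0]}])

```text
clock: 6.05
position: [0.4835, -0.0001, 0.0158]
ee_rot: [0.0, 0.999, -0.039, 0.0]
contact_force: [0.2, -1.2, 1.4]
width: 0.0543
gripper_force: 63.9
```

>>> send_rows(increments=[{"gripper": 1, "linear": [0.002, 0, -0.0005], "delta_rot": [0, 0, 0]}, {"gripper": 1, "linear": [0.004, 0, -0.001], "delta_rot": [0, 0, 0]}, {"gripper": 1, "linear": [0.006, 0, -0.0015], "delta_rot": [0, 0, 0]}, {"gripper": 1, "linear": [0.008, -0.001, -0.002], "delta_rot": [0, 0, 0]}, {"gripper": 1, "linear": [0.008, -0.001, -0.002], "delta_rot": [0, 0, 0]}])

```text
clock: 6.55
position: [0.4836, -0.0001, 0.0159]
ee_rot: [-0.0, 0.999, -0.039, -0.007]
contact_force: [-19.2, 1.9, 37.0]
width: 0.0537
gripper_force: 69.7
```

>>> send_rows(increments=[{"gripper": 1, "linear": [0.001, 0, -0.0005], "delta_rot": [0, 0, 0]}, {"gripper": 1, "linear": [0.002, 0, -0.001], "delta_rot": [0, 0, 0]}, {"gripper": 1, "linear": [0.002, 0, -0.001], "delta_rot": [0, 0, 0]}])

```text
clock: 6.85
position: [0.4837, -0.0001, 0.0159]
ee_rot: [-0.0, 0.999, -0.038, -0.008]
contact_force: [-23.9, 1.2, 49.5]
width: 0.054
gripper_force: 71.1
```

It stopped about 9 mm short of the expected touch point, so plate friction may be holding it. I'm easing the down-force to find out.

>>> send_rows(increments=[{"gripper": 1, "linear": [0, 0, 0.001], "delta_rot": [0, 0, 0]}, {"gripper": 1, "linear": [0, 0, 0.002], "delta_rot": [0, 0, 0]}, {"gripper": 1, "linear": [0, 0, 0.003], "delta_rot": [0, 0, 0]}, {"gripper": 1, "linear": [0, 0, 0.003], "delta_rot": [0, 0, 0]}])

```text
clock: 7.25
position: [0.493, -0.001, 0.0161]
ee_rot: [0.0, 0.999, -0.039, 0.001]
contact_force: [0.4, 0.4, -1.6]
width: 0.0539
gripper_force: 63.6
```

```bash
python3 - <<'E'
from h import *
ims={n:grab(n) for n in('side','wrist','scene')}; im=ims['wrist']; st=im['st']; print(st['position'].round(4),st['contact_force'],onz(im,318,174,.046))
s=cv2.resize(ims['side']['pixels'][210:300,270:370],(400,360),interpolation=2)
out=np.zeros((600,800,3),np.uint8); out[:360,:400]=s; out[:300,400:]=cv2.resize(im['pixels'],(400,300)); out[300:,400:]=cv2.resize(ims['scene']['pixels'][230:305,265:365],(400,300),interpolation=2); cv2.imwrite('pics/p1.png',out)
E
```

```text
[ 0.4935 -0.001   0.0158] [-1.43900279  0.43452818 -0.09849175] [ 0.55455161 -0.00682483  0.046     ]
```

View pics/p1.png

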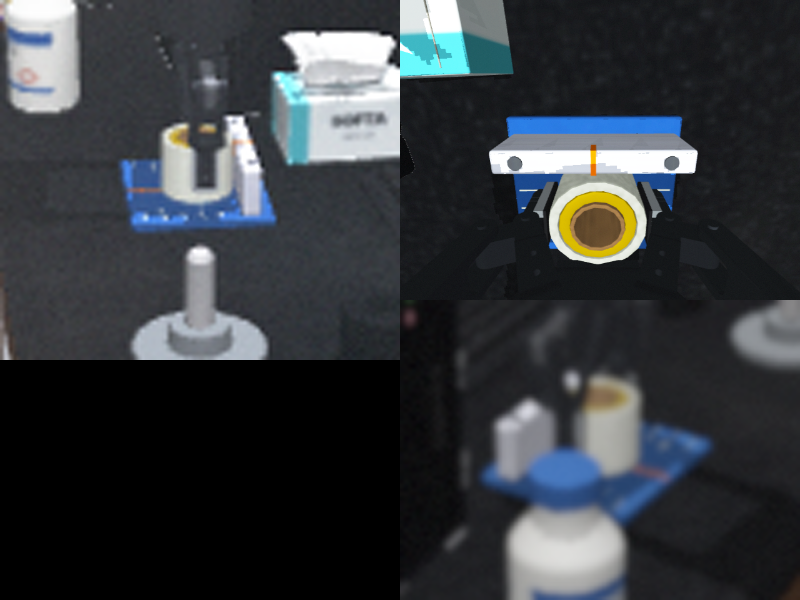

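Friction it was: the roll slid on to x = 0.4935 once unloaded, with no fence force yet. The picture shows it upright at the centre line, next to the fence. Now I'll push in x first, then add the down-force.

>>> send_rows(increments=[{"gripper": 1, "linear": [0.001, 0, 0], "delta_rot": [0, 0, 0]}, {"gripper": 1, "linear": [0.002, 0, 0], "delta_rot": [0, 0, 0]}, {"gripper": 1, "linear": [0.003, 0, 0], "delta_rot": [0, 0, 0]}, {"gripper": 1, "linear": [0.003, 0, 0], "delta_rot": [0, 0, 0]}, {"gripper": 1, "linear": [0.003, 0, 0], "delta_rot": [0, 0, 0]}])

```text
clock: 7.9
position: [0.4934, -0.001, 0.0158]
ee_rot: [0.0, 0.999, -0.039, -0.003]
contact_force: [-9.3, -0.2, 14.1]
width: 0.0541
gripper_force: 67.0
```

>>> send_rows(increments=[{"gripper": 1, "linear": [0.001, 0, 0], "delta_rot": [0, 0, 0]}, {"gripper": 1, "linear": [0.002, 0, 0], "delta_rot": [0, 0, 0]}, {"gripper": 1, "linear": [0.003, 0, 0], "delta_rot": [0, 0, 0]}, {"gripper": 1, "linear": [0.003, 0, 0], "delta_rot": [0, 0, 0]}, {"gripper": 1, "linear": [0.003, 0, 0], "delta_rot": [0, 0, 0]}])

```text
clock: 8.4
position: [0.4934, -0.001, 0.0159]
ee_rot: [0.0, 0.999, -0.039, -0.006]
contact_force: [-14.2, -2.3, 18.8]
width: 0.0537
gripper_force: 67.6
```

>>> send_rows(increments=[{"gripper": 1, "linear": [0, 0, 0.0005], "delta_rot": [0, 0, 0]}, {"gripper": 1, "linear": [0, 0, 0.001], "delta_rot": [0, 0, 0]}, {"gripper": 1, "linear": [0, 0, 0.0015], "delta_rot": [0, 0, 0]}, {"gripper": 1, "linear": [0, 0, 0.002], "delta_rot": [0, 0, 0]}, {"gripper": 1, "linear": [0, 0, 0.002], "delta_rot": [0, 0, 0]}])

```text
clock: 8.9
position: [0.4934, -0.001, 0.0161]
ee_rot: [0.0, 0.999, -0.039, -0.006]
contact_force: [-9.7, -2.6, 3.4]
width: 0.0537
gripper_force: 65.7
```

Fx stays at -10 N with almost no down-force and the position is unchanged, so the roll is against the fence. Now I'll push diagonally, x and down together.

>>> send_rows(increments=[{"gripper": 1, "linear": [0.001, 0, 0], "delta_rot": [0, 0, 0]}, {"gripper": 1, "linear": [0.002, 0, 0], "delta_rot": [0, 0, 0]}, {"gripper": 1, "linear": [0.002, 0, -0.001], "delta_rot": [0, 0, 0]}, {"gripper": 1, "linear": [0.003, 0, -0.002], "delta_rot": [0, 0, 0]}, {"gripper": 1, "linear": [0.003, 0, -0.002], "delta_rot": [0, 0, 0]}, {"gripper": 1, "linear": [0.003, 0, -0.002], "delta_rot": [0, 0, 0]}, {"gripper": 1, "linear": [0.003, 0, -0.002], "delta_rot": [0, 0, 0]}])

```text
clock: 9.6
position: [0.4934, -0.001, 0.016]
ee_rot: [0.0, 0.999, -0.038, -0.009]
contact_force: [-18.6, -3.1, 25.9]
width: 0.054
gripper_force: 68.5
```

>>> send_rows(increments=[{"gripper": 1, "linear": [0, 0, 0], "delta_rot": [0, 0, 0]}, {"gripper": 1, "linear": [0, 0, 0], "delta_rot": [0, 0, 0]}, {"gripper": 1, "linear": [0, 0, 0], "delta_rot": [0, 0, 0]}, {"gripper": 1, "linear": [0, 0, 0], "delta_rot": [0, 0, 0]}])

```text
clock: 10.0
position: [0.4934, -0.0009, 0.016]
ee_rot: [0.0, 0.999, -0.038, -0.009]
contact_force: [-19.3, -1.7, 25.8]
width: 0.0537
gripper_force: 68.5
```

```bash
python3 - <<'E'
from h import *
im=grab('wrist'); p=im['pixels']; h=cv2.cvtColor(p,cv2.COLOR_BGR2HSV); st=im['st']
print(st['position'].round(4),st['ee_rot'].round(4),st['contact_force'].round(1),st['gripper_force'],st['width'],np.abs(st['qd']).max())
o=((h[...,0]>8)&(h[...,0]<35)&(h[...,1]>120)&(h[...,2]>120)).astype(np.uint8)
k,l,s,c=cv2.connectedComponentsWithStats(o)
for i in range(1,k):
    if s[i,4]>30: print(s[i],c[i].round(1),'z.046',onz(im,*c[i],.046).round(4),'z.054',onz(im,*c[i],.054).round(4))
cv2.imwrite('pics/end.png',p)
E
```

```text
[ 0.4934 -0.0009  0.016 ] [ 3.000e-04  9.992e-01 -3.840e-02 -8.600e-03] [-19.3  -1.7  25.8] 68.47173652262427 0.05366646459720877 0.0008770596971165497
[305 233   9  50 414] [309.3 257.5] z.046 [ 0.5278 -0.0017  0.046 ] z.054 [ 0.5311 -0.0021  0.054 ]
[ 254  307  125  105 6406] [316.  356.3] z.046 [ 0.4885 -0.0009  0.046 ] z.054 [ 0.4947 -0.0013  0.054 ]
```

View pics/end.png

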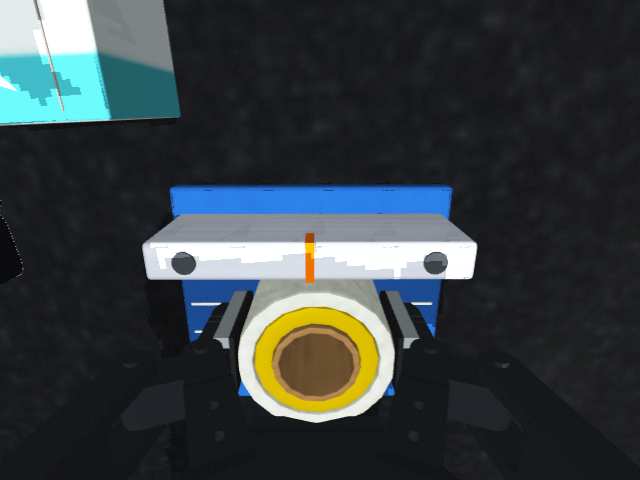

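The roll (centre column 316) sits against the fence by the orange mark (column 309), within about 2 mm of the line. It is still, with 19 N towards the fence and 26 N down.

```bash
python3 -c "
from rig import sign_off
print(sign_off())"
```

```text
the job is handed in; nothing more can be done
None
```

I handed the job in at about 10 s, with the roll held flat on the gauge plate against the fence within about 2 mm of the centre line (about 19 N towards the fence, 26 N down); no bottle, cup or timer was touched, and the judge's result was not shown.

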